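# Clamp the plaster mould in the screw press

### The arm

A 6-joint arm with a two-finger parallel gripper is mounted at the origin on the work surface. World frame = base frame: x ahead of the robot, y to its left, z up, the work surface at z = 0. Lengths are in mm, angles in degrees, forces in N, time in s.
With the tool pointing down it reaches from about 300 to 850 mm from the base axis. Payload 4.2 kg.
Tool frame: the origin (TCP) lies on the centre line of the jaws, within the pads' length; the fingertips stand 14 mm ahead of it and the grasp point (between the pads) lies 5 mm behind it; z points along the fingers, y is the line along which they close (so a half turn about z gives the same grasp; the last joint's range is limited). The gripper opens to 91 mm and grips with 3 to 60 N. Pads are 32 mm wide; open, the fingers measure 118 mm over their backs; the gripper's body (76 mm by 178 mm) begins 60 mm behind the grasp point.
Start: joints at [67.781, 18.312, 89.639, -0, 72.044, -1.146], TCP at [206.752, 536.559, 227.976] pointing down, gripper open.
Joint ranges: [-177.97, 177.97], [-48.28, 115.42], [12.27, 149.76], [-77.06, 257.06], [2.81, 150.46], [-146.56, 146.56]. Speed limits (degrees/s): [147.25, 147.25, 180, 180, 180, 180].

### API

Orientations are given as [roll, pitch, yaw] about the fixed x, y, z axes, in that order (R = Rz(yaw) Ry(pitch) Rx(roll)).
In Python, from workcell import env gives the robot as it stands.
- The arm moves only by the tool arm_command, never from a script. Its argument "motion" is a list of rows, each an object with "offset": the shift along the tool's x, y, z in m, a list of three; "spin": the turn about the tool's z in rad. In form: [{"offset": [tx, ty, tz], "spin": spin}, ...]. A call has 1 to 5 rows; each row shifts and turns the commanded pose from where the row before left it, along the tool's axes as they then stand; what a row does not reach is not made up. A row lasts 1/8 s, in which the tool goes at most 62.5 mm and 10.7 degrees, less where a joint would pass 70% of its speed; a pose out of reach is approached as far as the arm can. A call with a gripper value outside its range is refused whole. "jaw" is the finger opening in m, from 0 to 0.0912, set as the call begins (left out, the last holds). The fingers move at their own pace and stop on an object; "newtons" is the grip in N (left out, the last holds). Time passes only in rows, so rows that do not move let the fingers close. It gives the time, the measured TCP pose, the force, the opening and the grip force at its end, in the units of the state.
- env.state(): the state, without advancing time (a new reading comes with each control period).
- env.grab_frame(name): name is "scene" or "side" or "wrist"; returns (picture, depth): 400x640x3 uint8, blue, green, red; 400x640 float32, mm along the optical axis (not along the pixel's ray), 0 where there is no reading.
- env.camera_model(name): a dict with "fx", "fy", "cx", "cy" (pixels), "eye" and "rotation" of the camera in the world; the wrist camera has in their place "hand_eye" (4x4, takes a point from camera to tool coordinates, whose origin is the TCP and whose axes are the flange's). Camera axes: x right, y down, z forward; pixel columns grow to the right and rows downward; lengths in mm; the calibration is good to about 2 mm. A picture is of the moment at which its call begins: read the wrist's pose just before it. camera_model takes no time and is no camera call.
- env.job_done(): hands the job in; it is judged then, once.
Trained networks look in the newest picture that a camera, given by its name, has taken for a name from the list of things; names that differ only in an ending like _2 or _b are one class to them, and where a whole thing is asked for, a point or a joint stands for the part that bears it (a point fixed in the world has none). Each returns a list of dicts, best first, with "score" (0 to 1); they miss things now and then, are a little off and sometimes report something else, mostly with a low value. They report only what shows in the picture. A call takes as long as a camera call. They do not tell look-alikes from the thing itself.
- env.boxes_of(camera, target): "bbox" ([left, top, right, bottom] in pixels, round what is visible of it).
- env.pinpoint(camera, target): "location" ([column, row] in pixels: a listed point, or the origin of a listed thing).
The state is a dict: "time_s": time; "qpos": joint angles; "qvel": joint speeds; "effort": joint torques, N m; "ee_pos": TCP position; "ee_rot": TCP orientation; "force": force on the tool from outside, world axes, zero at the start; "torque": the same for the moment, N m; "gripper_width": finger opening in mm; "gripper_force": force on a finger pad.
Only numpy, scipy, OpenCV 4.12 (cv2) and the standard library are available. Lean on these libraries where they do the work, as an engineer would, in place of code of your own. Each camera call takes 0.05 s, during which the arm holds its last target. There are 200 camera calls.

### The job

One of the two blue screw presses on the bench has a white plaster mould lying in it. Grip that press's red T-handle and turn it clockwise (seen from above) until the foot has come down on the mould and the resistance has clearly risen, about 30 to 35 degrees past the first touch; do not overtighten it, or the plaster will crack. Then let go, leaving the mould where it lies and the handle of the empty press alone.

Things in the scene. Friction and masses are not known exactly. Their poses are not given: they have to be found in the camera images.
- handle (a point): Centre of the red T-handle of the press that holds the mould: a level bar 90 mm long (x), 14 wide (y), 16 high (z up), its centre 205 mm above the bench, on a 12 mm stem; 44 mm free between bar and the collar below. Pinch it across at its middle from above. Turns about the vertical here, clockwise from above to tighten; keeps its height, stays where left. Turning free takes 0.18 N m.
- pad: Black round rubber foot of that press, 52 mm across, 10 thick, below the handle; origin: centre of its underside. Comes down 5 mm per rad of handle; touches the mould 0.2 to 0.9 rad from the start (varies). Past touch it presses 30 N more per rad and pushes the handle back (counter-clockwise) 0.15 N m more per rad. 0.6 rad past touch (18 N) is right; 8 to 28 N good, 33 N cracks it.
- mould: White two-part plaster mould, a block 150 x 100 x 60 mm (x, y, z up) with a dark seam at half height and two terracotta-coloured dots on top; lies loose on the press's 22 mm plywood bed, its ends standing out on both sides of the beam. Origin at the centre of its underside, top 82 mm above the bench. About 0.9 kg. It must stay in place.
- spare_handle (a point): Point near one end of the red T-handle of the other, empty press (bare plywood bed, otherwise the same press, beam top 147 mm above the bench): on the bar (x along it), 40 mm from its turning axis and 5 mm from the end, 205 mm above the bench. Leave this handle alone.
Mind the look-alikes: they are no part of the job. There is more than one size of the mould; the job needs the largest.

How it is judged:
By the outcome, as a careful person would: the job done as asked, in the order asked, and still so for the second after the job is handed in, with the robot touching nothing.
It also fails if it takes over 40 s, if anything falls off the work surface, if the arm or the gripper's body presses on something with over 40 N, if the wrist force passes 120 N, or if a joint passes its speed limit or range.

## Working session

There is one attempt and no reset: what is moved stays moved. The work goes in short steps, Python scripts to look and compute and a tool call to move; the robot and the scene stay as the last step left them, time stands still between calls to the robot, and variables do not carry over. Pictures are saved under pics/ and viewed, at most 10 in all, crops included, and the job is handed in when it is done.

Besides the shell and the picture viewer there is one more tool, called after "Call:" in YAML: its name, and indented under it one key for each argument. arm_command: Moves the arm, as the interface text tells. Its arguments: {"type":"object","properties":{"motion":{"type":"array"},"jaw":{"type":"number"},"newtons":{"type":"number"}},"required":["motion"]}

```bash
mkdir -p pics; cat > h.py <<'E'
import numpy as np, cv2
from workcell import env
def world(cam,u,v,z=None,d=None):
    m=env.camera_model(cam); R=np.array(m["rotation"]); e=np.array(m["eye"])
    r=R@np.array([(u-m["cx"])/m["fx"],(v-m["cy"])/m["fy"],1.0])
    s=d if z is None else (z-e[2])/r[2]
    return e+s*r
E
python3 - <<'E'
from h import *
ims=[]
for c in ("scene","side"):
    im,d=env.grab_frame(c); cv2.imwrite(f"pics/{c}0.png",im); np.save(f"{c}d.npy",d)
    for t,z in (("handle",205),("mould",22),("spare_handle",205)):
        for r in env.pinpoint(c,t)[:4]:
            print(c,t,np.round(r["location"]),round(r["score"],2),np.round(world(c,*r["location"],z=z)))
s=env.state(); print(s["time_s"],s["ee_pos"],s["ee_rot"])
E
```

```text
Traceback (most recent call last):
  File "h.py", line 6, in world
    s=d if z is None else (z-e[2])/r[2]
                                   ~^^^
IndexError: invalid index to scalar variable.
```

View pics/scene0.png

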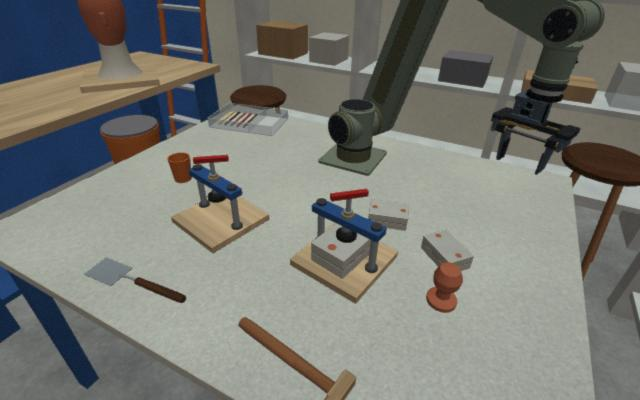

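The scene shows two blue presses. The one at about (347,235) holds the mould, with its handle at (349,195). The empty press is at (218,195), with its handle at (211,159). Two loose moulds lie at (388,213) and (446,250).

```bash
cat > h.py <<'E'
import numpy as np, cv2
from scipy.spatial.transform import Rotation as Ro
from workcell import env
def rot(a):
    a=np.array(a,float)
    return a if a.shape==(3,3) else Ro.from_euler("xyz",a,degrees=True).as_matrix()
def pose(cam,s=None):
    m=env.camera_model(cam)
    if "eye" in m: return m,rot(m["rotation"]),np.array(m["eye"])
    s=s or env.state(); H=np.array(m["hand_eye"]); T=rot(s["ee_rot"])
    return m,T@H[:3,:3],np.array(s["ee_pos"])+T@H[:3,3]
def world(cam,u,v,z=None,d=None,s=None):
    m,R,e=pose(cam,s)
    r=R@np.array([(u-m["cx"])/m["fx"],(v-m["cy"])/m["fy"],1.0])
    k=d if z is None else (z-e[2])/r[2]
    return e+k*r
E
python3 - <<'E'
from h import *
print(env.camera_model("scene"))
for c in ("scene","side"):
    im,d=env.grab_frame(c); cv2.imwrite(f"pics/{c}0.png",im); np.save(f"{c}d.npy",d)
    for t,z in (("handle",205),("mould",22),("spare_handle",205)):
        for r in env.pinpoint(c,t)[:4]:
            print(c,t,np.round(r["location"]),round(r["score"],2),np.round(world(c,*r["location"],z=z)))
    # red bars from depth
    hsv=cv2.cvtColor(im,cv2.COLOR_BGR2HSV); h=hsv[...,0]
    M=(((h<5)|(h>174))&(hsv[...,1]>170)&(hsv[...,2]>70)).astype(np.uint8)
    n,l,st,_=cv2.connectedComponentsWithStats(M)
    for i in range(1,n):
        if st[i,4]>60:
            v,u=np.nonzero(l==i); P=np.array([world(c,a,b,d=d[b,a]) for a,b in zip(u,v) if d[b,a]>0])
            P=P[(P[:,2]>190)&(P[:,2]<225)]
            if len(P)<10: continue
            q=P[:,:2]-P[:,:2].mean(0); w=np.linalg.svd(q,full_matrices=False)[2][0]; t=q@w
            print(c,"bar",st[i],P.mean(0).round(1),"ang",np.degrees(np.arctan2(w[1],w[0])).round(1),"len",np.ptp(t).round(1),"mid",(P[:,:2].mean(0)+w*(t.max()+t.min())/2).round(1),P[:,2].max().round())
s=env.state(); print(s["time_s"],s["ee_pos"],s["ee_rot"])
E
```

```text
{'fx': 367.5790540753295, 'fy': 367.5790540753295, 'cx': 318.3992351921779, 'cy': 196.47399888616692, 'eye': array([1189.22012238,  456.97302083,  668.48188883]), 'rotation': array([-123.97457088,   -0.8759961 ,  117.42275745])}
scene handle [346. 195.] 0.57 [540. 198. 205.]
scene mould [346. 255.] 0.87 [535. 207.  22.]
scene mould [385. 220.] 0.71 [348. 248.  22.]
scene mould [445. 258.] 0.64 [425. 434.  22.]
scene mould [345. 196.] 0.19 [288.  96.  22.]
scene spare_handle [195. 163.] 0.68 [ 590. -204.  205.]
scene bar [194 156  33   7 165] [ 561.  -179.8  209.6] ang -51.9 len 81.8 mid [ 560.9 -179.7] 215.0
scene bar [331 190  37  10 229] [542.  206.1 210.2] ang -47.6 len 85.5 mid [541.5 206.7] 216.0
side handle [330. 136.] 0.53 [533. 213. 205.]
side mould [252. 195.] 0.84 [320. 212.  22.]
side mould [274. 140.] 0.71 [407. 412.  22.]
side mould [330. 187.] 0.6 [536. 197.  22.]
side spare_handle [403. 297.] 0.88 [ 580. -220.  205.]
side spare_handle [331. 173.] 0.53 [511.  95. 205.]
side bar [317 129  31  19 151] [536.  199.1 211.7] ang -48.3 len 88.5 mid [535.8 199.4] 216.0
side bar [366 266  41  33 311] [ 556.4 -188.3  211.6] ang -52.0 len 87.6 mid [ 556.  -187.9] 215.0
0.5 [206.74977152 536.51122741 227.9511629 ] [-1.79999733e+02  9.63038681e-04  1.58928001e+02]
```

```bash
python3 -c "
import cv2
a=cv2.imread('pics/scene0.png')[140:310,150:480]
cv2.imwrite('pics/crop0.png',cv2.resize(a,None,fx=2.4,fy=2.4))"
```

```text
(no output)
```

View pics/crop0.png

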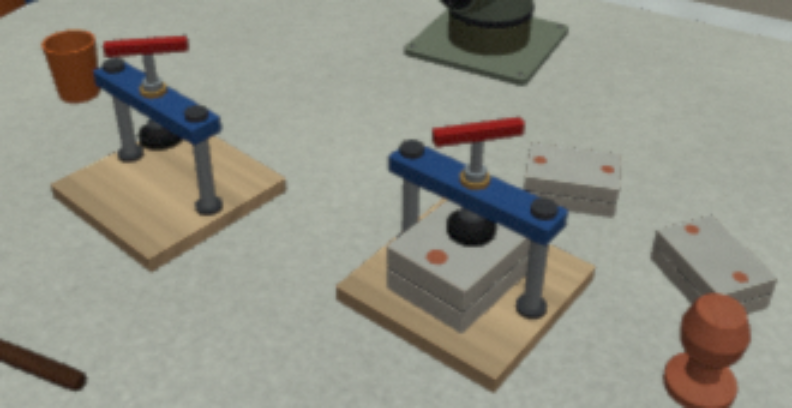

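View pics/side0.png

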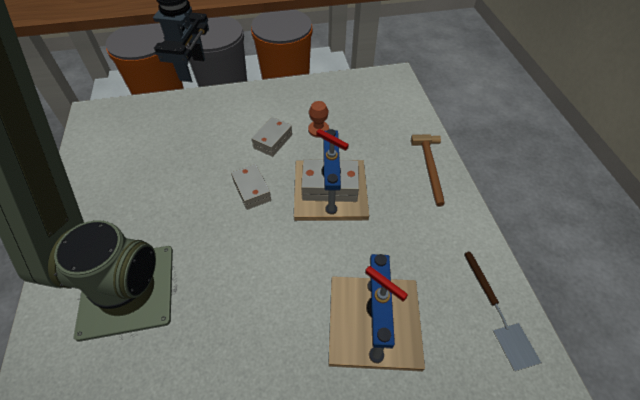

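The three mould candidates in the scene image are (346,255), lying in the press at (540,203), (388,213) loose and (446,250) loose. Only the first lies in a press, and it is the largest. So the handle is the one at about (539,203), with its bar at about -48°. The handle at (211,159) belongs to the empty press, which shows a bare bed. The enlarged crop confirms this. Next I'll rise and cross over.

Call:
arm_command:
  motion:
    - {"offset":[0,0,-0.05],"spin":0}
    - {"offset":[0,0,-0.05],"spin":0}
    - {"offset":[-0.043,-0.019,0],"spin":0}
    - {"offset":[-0.043,-0.019,0],"spin":0}
    - {"offset":[-0.043,-0.019,0],"spin":0}
  jaw: 0.06
  newtons: 50

```text
time_s: 1.12
ee_pos: [307.4, 436.0, 328.2]
ee_rot: [180.0, 0.0, 159.0]
force: [0.6, -0.2, 0.6]
gripper_width: 60.3
gripper_force: 0.0
```

Call:
arm_command:
  motion:
    - {"offset":[-0.043,-0.019,0],"spin":0}
    - {"offset":[-0.043,-0.019,0],"spin":0}
    - {"offset":[-0.043,-0.019,0],"spin":0}
    - {"offset":[-0.043,-0.019,0],"spin":0}
    - {"offset":[-0.043,-0.019,0],"spin":0}

```text
time_s: 1.75
ee_pos: [474.0, 269.8, 328.1]
ee_rot: [180.0, 0.0, 158.9]
force: [-0.0, -0.4, -0.1]
gripper_width: 59.9
gripper_force: 0.0
```

Call:
arm_command:
  motion:
    - {"offset":[-0.043,-0.019,0],"spin":0}
    - {"offset":[-0.043,-0.019,0],"spin":0}
    - {"offset":[0,0,0],"spin":0.16}
    - {"offset":[0,0,0],"spin":0.16}
    - {"offset":[0,0,0],"spin":0.15}

```text
time_s: 2.38
ee_pos: [539.8, 204.4, 327.9]
ee_rot: [-180.0, -0.0, 131.7]
force: [-0.2, 0.0, 0.0]
gripper_width: 59.8
gripper_force: 0.0
```

Call:
arm_command:
  motion:
    - {"offset":[0,0,0],"spin":0}
    - {"offset":[0,0,0],"spin":0}

```text
time_s: 2.62
ee_pos: [539.6, 204.7, 328.0]
ee_rot: [180.0, -0.0, 132.1]
force: [0.2, 0.4, -0.6]
gripper_width: 60.0
gripper_force: 0.0
```

```bash
python3 - <<'E'
from h import *
s=env.state()
c="wrist"; im,d=env.grab_frame(c); cv2.imwrite("pics/w1.png",im)
hsv=cv2.cvtColor(im,cv2.COLOR_BGR2HSV); h=hsv[...,0]
M=(((h<5)|(h>174))&(hsv[...,1]>150)&(hsv[...,2]>60)).astype(np.uint8)
n,l,st,_=cv2.connectedComponentsWithStats(M)
for i in range(1,n):
    if st[i,4]<300: continue
    v,u=np.nonzero(l==i); P=np.array([world(c,a,b,d=d[b,a],s=s) for a,b in zip(u,v) if d[b,a]>0])
    T=P[np.abs(P[:,2]-np.percentile(P[:,2],90))<4]
    (cx,cy),wh,_=cv2.minAreaRect(T[:,:2].astype(np.float32)); q=T[:,:2]-T[:,:2].mean(0); w=np.linalg.svd(q,full_matrices=False)[2][0]
    print(st[i],"z",np.percentile(P[:,2],[5,50,95]).round(1),"mean",T.mean(0).round(1),"rect",cx,cy,wh,"ang",np.degrees(np.arctan2(w[1],w[0])))
print(s["torque"],env.pinpoint("wrist","handle"))
E
```

```text
[ 309  147   16  102 1548] z [211.2 212.7 213.8] mean [533.5 206.  212.6] rect 535.1395263671875 203.98492431640625 (12.790807723999023, 88.24386596679688) ang -47.946891085397446
[-0.02234184  0.02163145  0.00028097] [{'location': [318.2, 198.4], 'score': 0.95}]
```

View pics/w1.png

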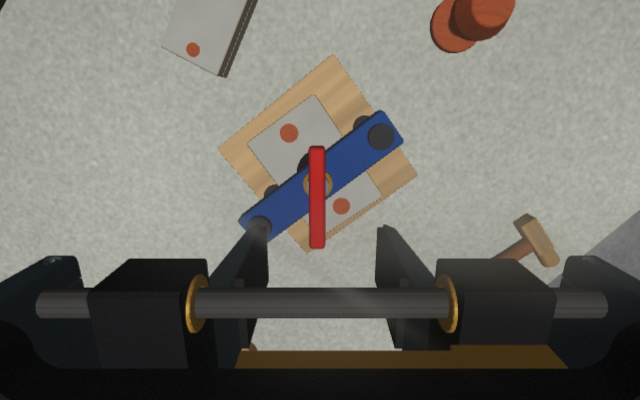

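The wrist view shows the red bar at (317,197), upright in the image and slightly off the jaw centre line. Its centre is about (536,204) and its angle -47.9°, so the fingers are lined up. I'll centre and descend.

Call:
arm_command:
  motion:
    - {"offset":[0.002,-0.003,0.03],"spin":0}
    - {"offset":[0,0,0.04],"spin":0}
    - {"offset":[0,0,0.035],"spin":0}
    - {"offset":[0,0,0.023],"spin":0}
    - {"offset":[0,0,0],"spin":0}

```text
time_s: 3.35
ee_pos: [535.0, 203.8, 198.3]
ee_rot: [-179.8, -0.1, 132.0]
force: [0.4, 0.7, 0.5]
gripper_width: 60.1
gripper_force: 0.0
```

Call:
arm_command:
  motion:
    - {"offset":[0,0,0],"spin":0}
    - {"offset":[0,0,0],"spin":0}
    - {"offset":[0,0,0],"spin":0}
    - {"offset":[0,0,0],"spin":0}
    - {"offset":[0,0,0],"spin":0}
  jaw: 0.0
  newtons: 40

```text
time_s: 3.98
ee_pos: [535.3, 203.4, 200.1]
ee_rot: [-179.9, 0.0, 132.0]
force: [0.5, 0.5, 1.2]
gripper_width: 13.7
gripper_force: 40.0
```

```bash
python3 -c "
from h import *
s=env.state();print({k:np.round(s[k],3) for k in ('time_s','ee_pos','ee_rot','force','torque','gripper_width','gripper_force','qpos')})"
```

```text
{'time_s': np.float64(3.975), 'ee_pos': array([535.342, 203.434, 200.112]), 'ee_rot': array([-179.862,    0.   ,  132.021]), 'force': array([0.456, 0.527, 1.227]), 'torque': array([ 0.194, -0.177,  0.172]), 'gripper_width': np.float64(13.669), 'gripper_force': np.float64(40.003), 'qpos': array([ 1.9686e+01,  1.9240e+01,  9.2411e+01, -5.7000e-02,  6.8477e+01,
       -2.2314e+01])}
```

Call:
arm_command:
  motion:
    - {"offset":[0,0,0],"spin":0.05}
    - {"offset":[0,0,0],"spin":0.05}
    - {"offset":[0,0,0],"spin":0}

```text
time_s: 4.35
ee_pos: [535.4, 203.5, 200.1]
ee_rot: [-179.9, 0.0, 126.3]
force: [-3.1, -2.8, 2.8]
gripper_width: 13.9
gripper_force: 40.0
```

```bash
cat > s.py <<'E'
from h import *
T=[]
for i in range(4):
    env.grab_frame("wrist"); s=env.state(); T.append(s["torque"][2])
print(s["time_s"],"pos",np.round(s["ee_pos"],1),"yaw",round(s["ee_rot"][2],2),"turn",round(np.radians(132.02-s["ee_rot"][2]),3),"F",np.round(s["force"],1),"tz",np.round(T,3),"mean",np.mean(T).round(3),"w",round(s["gripper_width"],1))
E
python3 s.py
```

```text
4.55 pos [535.5 203.5 200.1] yaw 126.28 turn 0.1 F [-3.6 -3.9  4.7] tz [-0.286 -0.243 -0.174 -0.166] mean -0.217 w 13.7
```

Call:
arm_command:
  motion:
    - {"offset":[0,0,0],"spin":0.05}
    - {"offset":[0,0,0],"spin":0.05}
    - {"offset":[0,0,0],"spin":0}

```text
time_s: 4.92
ee_pos: [535.5, 203.6, 200.1]
ee_rot: [-179.9, 0.0, 120.6]
force: [-3.5, -4.6, 4.0]
gripper_width: 13.7
gripper_force: 40.0
```

```bash
python3 s.py
```

```text
5.125 pos [535.5 203.6 200.1] yaw 120.55 turn 0.2 F [-3.8 -4.4  4.6] tz [-0.207 -0.177 -0.259 -0.221] mean -0.216 w 13.9
```

Call:
arm_command:
  motion:
    - {"offset":[0,0,0],"spin":0.05}
    - {"offset":[0,0,0],"spin":0.05}
    - {"offset":[0,0,0],"spin":0}

```text
time_s: 5.5
ee_pos: [535.6, 203.6, 200.1]
ee_rot: [-179.9, 0.0, 114.8]
force: [-3.7, -3.4, 4.3]
gripper_width: 14.0
gripper_force: 40.0
```

```bash
python3 s.py
```

```text
5.7 pos [535.6 203.6 200.1] yaw 114.84 turn 0.3 F [-4.4 -3.6  4.9] tz [-0.172 -0.195 -0.143 -0.238] mean -0.187 w 13.7
```

Call:
arm_command:
  motion:
    - {"offset":[0,0,0],"spin":0.05}
    - {"offset":[0,0,0],"spin":0.05}
    - {"offset":[0,0,0],"spin":0}

```text
time_s: 6.08
ee_pos: [535.7, 203.7, 200.1]
ee_rot: [-179.9, 0.0, 109.1]
force: [-2.7, -3.7, 4.5]
gripper_width: 13.6
gripper_force: 40.0
```

```bash
python3 s.py
```

```text
6.275 pos [535.7 203.7 200.1] yaw 109.11 turn 0.4 F [-3.6 -3.1  3.9] tz [-0.169 -0.207 -0.187 -0.229] mean -0.198 w 13.7
```

Call:
arm_command:
  motion:
    - {"offset":[0,0,0],"spin":0.05}
    - {"offset":[0,0,0],"spin":0.05}
    - {"offset":[0,0,0],"spin":0}

```text
time_s: 6.65
ee_pos: [535.8, 203.7, 200.1]
ee_rot: [-179.9, 0.0, 103.4]
force: [-3.4, -4.2, 3.9]
gripper_width: 13.6
gripper_force: 40.0
```

```bash
python3 s.py
```

```text
6.85 pos [535.7 203.7 200.1] yaw 103.4 turn 0.499 F [-4.1 -2.9  3.6] tz [-0.177 -0.157 -0.193 -0.17 ] mean -0.174 w 13.7
```

Call:
arm_command:
  motion:
    - {"offset":[0,0,0],"spin":0.05}
    - {"offset":[0,0,0],"spin":0.05}
    - {"offset":[0,0,0],"spin":0}

```text
time_s: 7.22
ee_pos: [535.8, 203.7, 200.1]
ee_rot: [-180.0, 0.0, 97.7]
force: [-2.3, -4.4, 4.5]
gripper_width: 13.4
gripper_force: 40.0
```

```bash
sed -i 's/range(4)/range(8)/' s.py; python3 s.py; python3 -c "
from h import *
im,_=env.grab_frame('scene');cv2.imwrite('pics/sc2.png',im)
a=cv2.imread('pics/scene0.png')[180:290,290:400];b=im[180:290,290:400]
cv2.imwrite('pics/cmp.png',cv2.resize(np.hstack([a,b]),None,fx=3.6,fy=3.6))"
```

```text
7.625 pos [535.8 203.7 200.1] yaw 97.67 turn 0.6 F [-3.1 -4.   3.3] tz [-0.133 -0.179 -0.199 -0.134 -0.155 -0.172 -0.173 -0.148] mean -0.162 w 13.7
```

View pics/cmp.png

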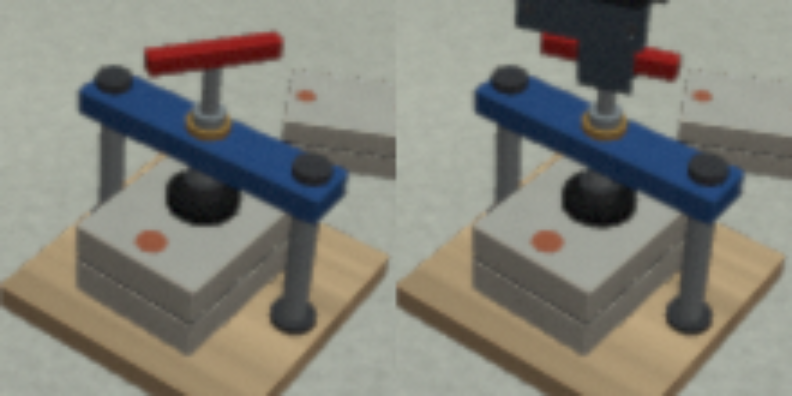

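The bar has turned clockwise, the foot is near or on the mould top, and the mould hasn't moved. The resting torque may be affected by friction reversing, so I'll also read it during motion.

Call:
arm_command:
  motion:
    - {"offset":[0,0,0],"spin":0.02}
    - {"offset":[0,0,0],"spin":0.02}
    - {"offset":[0,0,0],"spin":0.02}

```text
time_s: 8.05
ee_pos: [535.9, 203.7, 200.1]
ee_rot: [-180.0, 0.1, 94.3]
force: [-3.2, -4.2, 3.6]
gripper_width: 13.5
gripper_force: 40.0
```

```bash
python3 -c "
from h import *
s=env.state();print(s['time_s'],np.round(s['torque'],3),np.round(s['force'],2),s['ee_rot'][2],np.round(s['qvel'],2),np.round(s['effort'],3))"; python3 s.py; python3 -c "
from h import *
a=cv2.imread('pics/scene0.png');b=env.grab_frame('scene')[0]
# vertical shift of foot region, and beam/mould as control
for n,(y0,y1,x0,x1) in {'foot':(228,244,334,360),'dot+mould':(236,262,312,334),'post':(250,275,362,382)}.items():
    for k,im in (('t.6',cv2.imread('pics/sc2.png')),('now',b)):
        A=[cv2.cvtColor(i[y0:y1,x0:x1],cv2.COLOR_BGR2GRAY).astype(np.float32) for i in (a,im)]
        print(n,k,np.round(cv2.phaseCorrelate(A[0],A[1],cv2.createHanningWindow((x1-x0,y1-y0),cv2.CV_32F)),2))
m,R,e=pose('scene');print('px per mm',m['fx']/np.linalg.norm(e-[536,204,85])*np.sin(np.arccos((e[2]-85)/np.linalg.norm(e-[536,204,85]))))
"
```

```text
8.05 [-0.651  0.629  0.2  ] [-3.21 -4.2   3.62] 94.26033835170487 [-0.01  0.04  0.1  -0.03 -0.04  9.09] [  1.278 -38.89  -23.21    0.863  -1.403   0.079]
8.45 pos [535.9 203.7 200.1] yaw 94.26 turn 0.659 F [-2.8 -3.1  3.8] tz [ 0.181  0.052 -0.014  0.076  0.03   0.046  0.059  0.061] mean 0.061 w 13.8Traceback (most recent call last):
  File "<string>", line 8, in <module>
    print(n,k,np.round(cv2.phaseCorrelate(A[0],A[1],cv2.createHanningWindow((x1-x0,y1-y0),cv2.CV_32F)),2))
              ~~~~~~~~^^^^^^^^^^^^^^^^^^^^^^^^^^^^^^^^^^^^^^^^^^^^^^^^^^^^^^^^^^^^^^^^^^^^^^^^^^^^^^^^^^^
    return _wrapfunc(a, 'round', decimals=decimals, out=out)
    return _wrapit(obj, method, *args, **kwds)
    conv = _array_converter(obj)
ValueError: setting an array element with a sequence. The requested array has an inhomogeneous shape after 1 dimensions. The detected shape was (2,) + inhomogeneous part.
```

While moving, the torque reads about +0.2, which is resistance; at rest it relaxes and reverses. I'll take in-motion readings over the next 0.14 rad. That is safe, because touch comes no earlier than 0.2 rad.

```bash
cat > m.py <<'E'
from h import *
s=env.state(); print("turn",round(np.radians(132.02-s["ee_rot"][2]),3),"tz",round(s["torque"][2],3),"t",s["time_s"],"j6v",round(s["qvel"][5],1))
E
echo ok
```

```text
ok
```

Call:
arm_command:
  motion:
    - {"offset":[0,0,0],"spin":0.02}
    - {"offset":[0,0,0],"spin":0.02}

```text
time_s: 8.75
ee_pos: [535.9, 203.7, 200.1]
ee_rot: [-180.0, 0.1, 92.0]
force: [-3.5, -3.8, 3.4]
gripper_width: 14.0
gripper_force: 40.0
```

```bash
python3 m.py
```

```text
turn 0.699 tz 0.2 t 8.75 j6v 9.0
```

Call:
arm_command:
  motion:
    - {"offset":[0,0,0],"spin":0.02}

```text
time_s: 8.88
ee_pos: [536.0, 203.7, 200.1]
ee_rot: [-180.0, 0.1, 90.8]
force: [-3.1, -4.3, 4.5]
gripper_width: 13.6
gripper_force: 40.0
```

```bash
python3 m.py
```

```text
turn 0.719 tz 0.236 t 8.875 j6v 9.0
```

Call:
arm_command:
  motion:
    - {"offset":[0,0,0],"spin":0.02}

```text
time_s: 9.0
ee_pos: [536.0, 203.7, 200.1]
ee_rot: [-180.0, 0.1, 89.7]
force: [-2.6, -4.2, 4.6]
gripper_width: 13.7
gripper_force: 40.0
```

```bash
python3 m.py
```

```text
turn 0.739 tz 0.252 t 9.0 j6v 9.2
```

Call:
arm_command:
  motion:
    - {"offset":[0,0,0],"spin":0.02}

```text
time_s: 9.12
ee_pos: [536.0, 203.7, 200.1]
ee_rot: [-180.0, 0.1, 88.5]
force: [-3.5, -4.1, 3.8]
gripper_width: 13.6
gripper_force: 40.0
```

```bash
python3 m.py
```

```text
turn 0.759 tz 0.22 t 9.125 j6v 9.1
```

Call:
arm_command:
  motion:
    - {"offset":[0,0,0],"spin":0.02}

```text
time_s: 9.25
ee_pos: [536.0, 203.7, 200.1]
ee_rot: [-180.0, 0.1, 87.4]
force: [-3.3, -4.5, 4.6]
gripper_width: 13.7
gripper_force: 40.0
```

```bash
python3 m.py
```

```text
turn 0.779 tz 0.253 t 9.25 j6v 9.0
```

Call:
arm_command:
  motion:
    - {"offset":[0,0,0],"spin":0.02}

```text
time_s: 9.38
ee_pos: [536.0, 203.7, 200.1]
ee_rot: [-180.0, 0.1, 86.2]
force: [-2.1, -3.6, 4.3]
gripper_width: 13.6
gripper_force: 40.0
```

```bash
python3 m.py
```

```text
turn 0.799 tz 0.223 t 9.375 j6v 9.1
```

The torque is now rising at about the expected rate, which puts first touch at about 0.3 to 0.4 rad. I'll continue with readings.

Call:
arm_command:
  motion:
    - {"offset":[0,0,0],"spin":0.02}
    - {"offset":[0,0,0],"spin":0.02}

```text
time_s: 9.62
ee_pos: [536.0, 203.7, 200.1]
ee_rot: [180.0, 0.1, 83.9]
force: [-2.5, -4.1, 4.2]
gripper_width: 14.0
gripper_force: 40.0
```

```bash
python3 m.py
```

```text
turn 0.839 tz 0.266 t 9.625 j6v 9.2
```

Call:
arm_command:
  motion:
    - {"offset":[0,0,0],"spin":0.02}

```text
time_s: 9.75
ee_pos: [536.1, 203.7, 200.1]
ee_rot: [180.0, 0.1, 82.8]
force: [-3.2, -3.9, 4.1]
gripper_width: 13.7
gripper_force: 40.0
```

```bash
python3 m.py
```

```text
turn 0.859 tz 0.258 t 9.75 j6v 9.2
```

Call:
arm_command:
  motion:
    - {"offset":[0,0,0],"spin":0.02}

```text
time_s: 9.88
ee_pos: [536.1, 203.7, 200.1]
ee_rot: [180.0, 0.0, 81.6]
force: [-2.3, -5.3, 4.5]
gripper_width: 13.3
gripper_force: 40.0
```

```bash
python3 m.py
```

```text
turn 0.879 tz 0.185 t 9.875 j6v 9.1
```

Call:
arm_command:
  motion:
    - {"offset":[0,0,0],"spin":0.02}

```text
time_s: 10.0
ee_pos: [536.1, 203.7, 200.1]
ee_rot: [180.0, 0.1, 80.5]
force: [-2.9, -4.1, 5.4]
gripper_width: 13.6
gripper_force: 40.0
```

```bash
python3 m.py
```

```text
turn 0.899 tz 0.203 t 10.0 j6v 9.1
```

Call:
arm_command:
  motion:
    - {"offset":[0,0,0],"spin":0.02}

```text
time_s: 10.12
ee_pos: [536.1, 203.7, 200.1]
ee_rot: [180.0, 0.1, 79.3]
force: [-3.0, -4.3, 4.0]
gripper_width: 13.7
gripper_force: 40.0
```

```bash
python3 m.py
```

```text
turn 0.919 tz 0.184 t 10.125 j6v 9.0
```

Call:
arm_command:
  motion:
    - {"offset":[0,0,0],"spin":0.05}
    - {"offset":[0,0,0],"spin":0.05}
    - {"offset":[0,0,0],"spin":0}

```text
time_s: 10.5
ee_pos: [536.2, 203.6, 200.1]
ee_rot: [180.0, 0.0, 73.6]
force: [-1.9, -3.9, 4.0]
gripper_width: 13.7
gripper_force: 40.0
```

```bash
sed -i 's/range(8)/range(16)/' s.py; python3 s.py
```

```text
11.3 pos [536.2 203.7 200.1] yaw 73.59 turn 1.02 F [-0.6 -4.3  3.9] tz [-0.082 -0.1   -0.12  -0.033 -0.132 -0.092 -0.126 -0.138 -0.136 -0.12
 -0.051 -0.108 -0.093 -0.137 -0.061 -0.075] mean -0.1 w 13.6
```

Between 0.6 and 1.02 rad the resting torque rises 0.15 N m per rad, as expected past touch. First touch comes out at about 0.3 to 0.49 rad, so the handle is now about 0.5 to 0.7 rad past it, and at most 25 N in any case. Time to let go.

Call:
arm_command:
  motion:
    - {"offset":[0,0,0],"spin":0}
    - {"offset":[0,0,0],"spin":0}
    - {"offset":[0,0,0],"spin":0}
    - {"offset":[0,0,0],"spin":0}
    - {"offset":[0,0,0],"spin":0}
  jaw: 0.06

```text
time_s: 11.92
ee_pos: [536.2, 204.2, 199.9]
ee_rot: [180.0, -0.0, 73.6]
force: [-0.0, -0.5, 0.2]
gripper_width: 59.2
gripper_force: 0.0
```

Call:
arm_command:
  motion:
    - {"offset":[0,0,-0.02],"spin":0}
    - {"offset":[0,0,-0.04],"spin":0}
    - {"offset":[0,0,-0.04],"spin":0}
    - {"offset":[0,0,-0.02],"spin":0}
    - {"offset":[0,0,0],"spin":0}

```text
time_s: 12.55
ee_pos: [536.8, 204.4, 321.6]
ee_rot: [179.8, -0.1, 73.6]
force: [1.4, 1.2, -1.2]
gripper_width: 59.7
gripper_force: 0.0
```

```bash
python3 - <<'E'
from h import *
s=env.state(); c="wrist"; im,d=env.grab_frame(c); sc=env.grab_frame("scene")[0]
hsv=cv2.cvtColor(im,cv2.COLOR_BGR2HSV); h=hsv[...,0]
M=(((h<5)|(h>174))&(hsv[...,1]>150)&(hsv[...,2]>60)).astype(np.uint8)
n,l,st,_=cv2.connectedComponentsWithStats(M)
for i in range(1,n):
    if st[i,4]<300: continue
    v,u=np.nonzero(l==i); P=np.array([world(c,a,b,d=d[b,a],s=s) for a,b in zip(u,v) if d[b,a]>0])
    q=P[:,:2]-P[:,:2].mean(0); w=np.linalg.svd(q,full_matrices=False)[2][0]
    print(st[i],P.mean(0).round(1),"ang",np.degrees(np.arctan2(w[1],w[0])).round(1))
print(s["time_s"],s["ee_pos"],s["torque"],s["force"])
a=cv2.imread("pics/scene0.png")[140:310,280:440]; b=sc[140:310,280:440]
cv2.imwrite("pics/end.png",cv2.resize(np.hstack([a,b]),None,fx=2.5,fy=2.5))
E
```

```text
[ 312  151   17  104 1612] [536.6 206.9 212.3] ang -106.6
12.55 [536.77417307 204.37950183 321.58778329] [-0.03850748  0.06686213  0.00979592] [ 1.4002257   1.17236494 -1.18287069]
```

View pics/end.png

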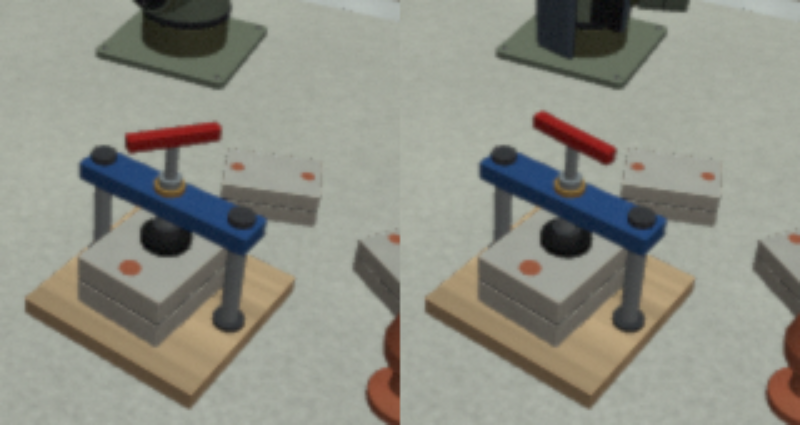

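The bar has turned 58.7° (from -47.9° to -106.6°) and stayed there. The mould hasn't moved and the gripper is clear, so I'm handing in.

```bash
python3 -c "
from workcell import env
print(env.job_done())"
```

```text
the job is handed in; nothing more can be done
None
```

I turned the handle of the press holding the mould about 59° clockwise, an estimated 0.5–0.7 rad (30–41°) past first touch by noisy torque readings and at most 25 N, then let go with the mould in place and the spare handle untouched, and handed the job in.

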